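Lock the drive shaft of a hotplate lift with its locking pin

ROBOT

A 6-joint arm with a two-finger parallel gripper is mounted at the origin on the work surface. World frame = base frame: x ahead of the robot, y to its left, z up, the work surface at z = 0. Lengths are in m, angles in rad, forces in N, time in s.
With the tool pointing down it reaches from about 0.35 to 0.975 m from the base axis. Payload 4.9 kg.
Tool frame: the origin (TCP) lies between the finger pads; the fingertips stand 25 mm ahead of it and the grasp point (between the pads) lies 6 mm ahead of it; z points along the fingers, y is the line along which they close (so a half turn about z gives the same grasp; the last joint's range is limited). The gripper opens to 85 mm and grips with 20 to 120 N. Pads are 22 mm wide; open, the fingers measure 114 mm over their backs; the gripper's body (76 mm by 85 mm) begins 54 mm behind the grasp point. The pads swing forward as they close: fully open they stand 13 mm farther back than shut.
Start: joints at [-1.442, 0.053, 1.613, -0, 1.476, -0.119], TCP at [0.153, -0.606, 0.256] pointing down, gripper open.
Joint ranges: [-3.01, 3.01], [-1.01, 2.22], [0.06, 2.58], [-1.02, 4.17], [0.09, 2.62], [-3.14, 3.14]. Speed limits (rad/s): [2.57, 2.57, 3.14, 3.14, 3.14, 3.14].

INTERFACE

Orientations are given as a unit quaternion [w, x, y, z].
In Python, from plant import manip gives the robot as it stands.
- The arm moves only by the shell command python3 -m inch 'ROWS'. ROWS is JSON, a list of rows, each a list of 3 entries, a list of its own where there are three numbers: the shift along the tool's x, y, z in m, then the turn, a rotation vector about the tool's x, y, z in rad, then the opening, from 0 (shut) to 1 (fully open). A call has 1 to 8 rows; each row shifts and turns the commanded pose from where the row before left it, along the tool's axes as they then stand; what a row does not reach is not made up. A row lasts 1/10 s, in which the tool goes at most 50 mm and 8.59 degrees, less where a joint would pass 70% of its speed; a pose out of reach is approached as far as the arm can. A call with a gripper value outside its range is refused whole. The fingers move at their own pace and stop on an object; the grip force is fixed at half the most. Time passes only in rows, so rows that do not move let the fingers close. It gives the time, the measured TCP pose, the force, the opening and the grip force at its end, in the units of the state.
- manip.state(): the state, without advancing time (a new reading comes with each control period).
- manip.grab_frame(name): name is "scene" or "side" or "wrist"; returns (picture, depth): 420x560x3 uint8, red, green, blue; 420x560 float32, m along the optical axis (not along the pixel's ray), 0 where there is no reading.
- manip.camera_params(name): a dict with "camera_matrix" (3x3 intrinsics, pixels), "rvec" (rotation vector, rad) and "tvec" (3), from world to camera coordinates, as OpenCV has them. Camera axes: x right, y down, z forward; pixel columns grow to the right and rows downward; lengths in m; the calibration is good to about 2 mm. A picture is of the moment at which its call begins: read the wrist's pose just before it. camera_params takes no time and is no camera call; for the wrist camera it gives the pose at the moment of the call.
- manip.job_done(): hands the job in; it is judged then, once.
Trained networks look in the newest picture that a camera, given by its name, has taken for a name from the list of things; names that differ only in an ending like _2 or _b are one class to them, and where a whole thing is asked for, a point or a joint stands for the part that bears it (a point fixed in the world has none). Each returns a list of dicts, best first, with "score" (0 to 1); they miss things now and then, are a little off and sometimes report something else, mostly with a low value. They report only what shows in the picture. A call takes as long as a camera call. They do not tell look-alikes from the thing itself.
- manip.look_for(camera, label): "point" ([x, y, z] in m, in world coordinates, good to about 4 mm: the middle of the surface that is visible of it).
The state is a dict: "time": time; "joint_pos": joint angles; "joint_vel": joint speeds; "joint_efforts": joint torques, N m; "tool_pos": TCP position; "tool_rot": TCP orientation; "contact_force": force on the tool from outside, world axes, zero at the start; "ft_torque": the same for the moment, N m; "gripper_width": opening from 0.0 (shut) to 1.0 (fully open); "grasp_force": force on a finger pad.
Only numpy, scipy, OpenCV 4.12 (cv2) and the standard library are available. Lean on these libraries where they do the work, as an engineer would, in place of code of your own. Each camera call takes 0.05 s, during which the arm holds its last target. There are 200 camera calls.

TASK

Lock the drive shaft of the hotplate lift: take the yellow-headed locking pin from the white stand and drop it point down into the bore on top of the grey lock block, so that it rests on the hub inside. Then turn the red crank slowly and by feel until the pin drops into the hidden cross-hole and stops the crank dead, let go of the crank, and press the pin fully home, its yellow head down on the block. Force nothing: do not press the pin hard on the closed hub or crank hard against it, and leave the glassware standing where it is.

Things in the scene. Friction and masses are not known exactly. Their poses are not given: they have to be found in the camera images.
- pin: Loose steel locking pin with yellow head, 126 mm long, 160 to 240 g, upright in the stand. Origin at the centre of its point, z up to the head. Nose 11 mm in diameter and 14 mm long, tip bevelled 1 mm, then a 2 mm cone to the 13 mm shank, which runs to 96 mm above the origin; the round head (28 mm in diameter, 30 mm high) spans 96 to 126 mm.
- pin_top (a point): Centre of the flat top of the pin's head, 126 mm above the pin's origin.
- stand: White block 70 mm (x) by 110 mm (y) by 50 mm high, fixed on the bench, origin under its centre. The pin stands 42 mm deep in a 15 mm hole 30 mm to the -y side of the centre; two smaller holes are empty.
- lift: Bench lift, fixed. Origin on the bench right below the bore of its grey lock block, z up, y along the drive shaft from the block to the gearbox and column; crank on the -y side. Lock block 60 mm (x) by 56 mm (y), flat top at z 158 mm. Base plate 12 mm thick, x -75 to 75, y -45 to 500 mm. Column 60 mm square at y 200 mm, 390 mm high; beyond it a platform with hotplate and flask.
- bore (a point): Centre of the mouth of the upright 14 mm bore in the top of the lock block (158 mm above the bench), rim bevelled 2 mm. 40 mm down lies the 36 mm hub on the shaft; the bore goes on for 30 mm below the hub. The pin first stands on the closed hub, its head's underside 56 mm above the block (up to 3 mm less over the flat).
- hub_top (a point): Point 40 mm below the bore's mouth: round part of the hub, on which the pin stands. Over the hub's cross-hole (14 mm, straight through) the pin drops about 3 mm by its weight until its cone meets a spring catch; its nose then stops the crank dead (9 degrees of play). A milled flat on the hub lets the pin sink as deep, slowly, but the crank rides on over it with hardly more drag.
- home (a point): Where the pin's point ends when home: 96 mm below the bore's mouth, the head flat on the block. From where it dropped to, the pin must be pressed down another 53 mm: about 5 to 10 N past the catch and on down. Its cone brings the hub into line if the crank has been let go.
- crank: Crank: aluminium arm 20 mm wide, 72 to 84 mm from the bore on the lift's -y side, with a red handle parallel to the shaft. Origin on the shaft axis below the bore, 100 mm above the bench; z along the arm to the handle, y as the lift's y. It starts leaning 50 to 75 degrees from upright towards the robot, turns endlessly either way and stays where left (drag 1 to 2 N at the handle).
- crank_axis (a point): Point on the shaft axis 130 mm from the bore: centre of the 60 mm circle on which crank_grip travels. The crank is clamped on at any angle, so its direction does not tell where the cross-hole is; the hole lines up once every half turn, and after 65 to 150 degrees when the handle is taken over the top and away from the robot.
- crank_grip (a point): Grip point on the red handle's centre line, to be pinched across the handle from above. Handle 22 mm in diameter, 84 mm long, 86 to 170 mm from the bore; it spins freely on its spindle. A force at the handle, cranked against the dropped pin, acts about 3.3 times as large between hub and pin; more than 80 N between them damages the hub.
- vial0: Glass sample vial with white cap and green label, 24 mm in diameter, 56 mm high, standing on the bench; origin under its centre.
- vial1: A second vial like vial0.
- amber: Amber bottle with yellow cap, 60 mm in diameter, 120 mm high, standing on the bench; origin under its centre.
- beaker: Beaker covered with metal foil, 72 mm in diameter, 86 mm high, standing on the bench; origin under its centre.
Things that resemble listed ones, but are neither listed nor needed, are in the scene too. Leave any green look-alike of the pin alone.

How it is judged:
At the end, for the whole second after the job is handed in: The pin is at rest, through the block and the hub, upright, the underside of its head within 2 mm of the block's top, and let go (z of pin in the frame of lift below 0.064 m and horizontal distance between pin and bore below 0.004 m and angle between pin's own z axis and vertical below 0.06 rad and linear speed of pin below 0.01 m/s); the robot touches nothing.
It fails at once if pin and hub (or crank) forced against each other with more than 80 N (contact force between pin and crank above 80 N).
It fails at once if a vial, the bottle or the beaker moved more than 20 mm or tipped over (distance of any of vial0, vial1, amber, beaker from where it was at the start of the episode above 0.02 m or angle between any of vial0, vial1, amber, beaker's own z axis and vertical above 0.5 rad).
It also fails if it takes over 72 s, if anything falls off the work surface, if the arm or the gripper's body presses on something with over 40 N, if the wrist force passes 120 N, or if a joint passes its speed limit or range.

## Working session

There is one attempt and no reset: what is moved stays moved. The work goes in short steps, Python scripts to look and compute and a shell command to move; the robot and the scene stay as the last step left them, time stands still between calls to the robot, and variables do not carry over. Pictures are saved under pics/ and viewed, at most 10 in all, crops included, and the job is handed in when it is done.

```bash
mkdir -p pics; ls; cat > h.py <<'E'
import numpy as np, cv2
from plant import manip
def cam(n):
    p=manip.camera_params(n); R=cv2.Rodrigues(np.array(p["rvec"],float))[0]
    return np.array(p["camera_matrix"]),R,np.array(p["tvec"],float).ravel()
def grab(n):
    c=cam(n); im,d=manip.grab_frame(n); return im,d,c
def cloud(d,c):
    K,R,t=c; v,u=np.mgrid[:d.shape[0],:d.shape[1]]
    P=np.stack([(u-K[0,2])/K[0,0]*d,(v-K[1,2])/K[1,1]*d,d],-1)
    W=(P-t)@R; W[d==0]=np.nan; return W
def save(f,im,s=1.0): cv2.imwrite(f,cv2.resize(im[...,::-1],None,fx=s,fy=s,interpolation=cv2.INTER_CUBIC))
def st():
    s=manip.state(); r=lambda a:np.round(a,4).tolist()
    print(s["time"],r(s["tool_pos"]),r(s["tool_rot"]),'F',r(s["contact_force"]),s["gripper_width"],s["grasp_force"])
E
python3 - <<'E'
from h import *
st()
for n in("scene","side"):
    im,d,c=grab(n); np.savez(n+".npz",im=im,d=d,W=cloud(d,c)); save(f"pics/{n}.png",im,1.4)
    print(n,"cam at",-c[1].T@c[2])
    for l in("pin","stand","lift","crank","crank_grip","bore","vial0","amber","beaker"):
        print(l,[(np.round(r["point"],3).tolist(),round(r["score"],2)) for r in manip.look_for(n,l)][:3])
st()
E
```

```text
pics
0.0 [0.1532, -0.6053, 0.2551] [-0.001, 0.9923, 0.1236, -0.0] F [-0.3557, 1.1133, -0.2644] 1.0003012638528859 0.0
scene cam at [ 1.23952103 -0.52706395  1.06985181]
pin [([0.452, -0.312, 0.125], 0.79), ([0.451, -0.396, 0.111], 0.77), ([0.562, -0.322, 0.108], 0.68)]
stand [([0.471, -0.286, 0.049], 0.69)]
lift [([0.603, 0.273, 0.145], 0.59), ([0.7, 0.077, 0.084], 0.19)]
crank [([0.47, 0.003, 0.122], 0.76)]
crank_grip [([0.469, 0.002, 0.118], 0.96)]
bore [([0.603, 0.273, 0.146], 0.66)]
vial0 [([0.418, 0.112, 0.04], 0.55), ([0.719, 0.207, 0.075], 0.42), ([0.603, 0.272, 0.142], 0.2)]
amber [([0.719, 0.207, 0.074], 0.66), ([0.468, -0.286, 0.05], 0.49)]
beaker [([0.417, 0.112, 0.04], 0.69), ([0.7, 0.074, 0.085], 0.59)]
side cam at [0.21378393 0.76839352 0.69806949]
pin [([0.56, -0.312, 0.091], 0.55), ([0.441, -0.305, 0.11], 0.54), ([0.445, -0.386, 0.105], 0.54)]
stand [([0.45, -0.259, 0.045], 0.73)]
lift [([0.551, 0.335, 0.196], 0.7), ([0.712, 0.236, 0.108], 0.65)]
crank [([0.458, 0.011, 0.125], 0.67), ([0.412, 0.204, 0.034], 0.57)]
crank_grip [([0.46, 0.016, 0.128], 0.79)]
bore [([0.547, 0.332, 0.195], 0.83)]
vial0 [([0.405, 0.127, 0.032], 0.6), ([0.412, 0.207, 0.036], 0.57)]
amber [([0.709, 0.234, 0.111], 0.6)]
beaker [([0.55, 0.334, 0.194], 0.24)]
1.0 [0.1533, -0.6059, 0.2563] [0.0, 0.9923, 0.1236, -0.0] F [-0.0141, -0.3186, -0.1796] 1.003200783544923 0.0
```

View pics/scene.png

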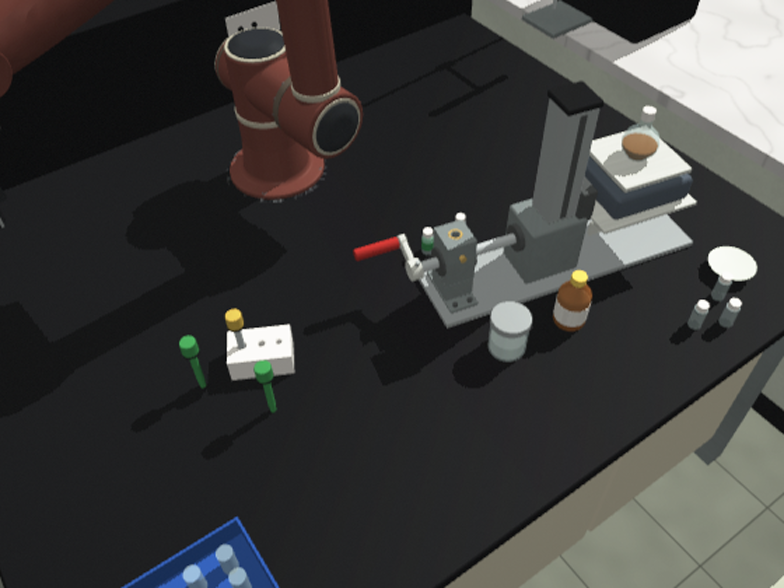

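View pics/side.png

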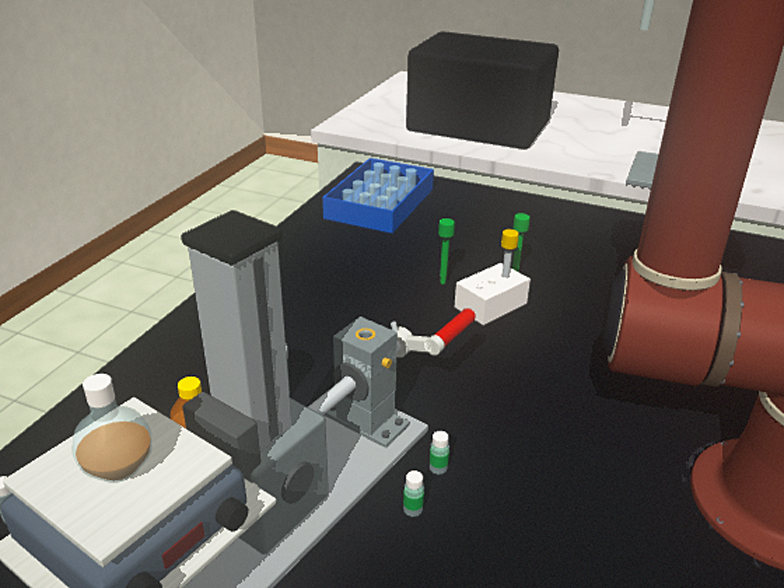

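Scene picture: the yellow-headed pin stands in the white stand at (234,320). The look-alikes are green pins at (189,345) and (263,372), and the blue rack at the bottom is not needed. The bore is the orange ring at (455,234), and the red handle runs (355,253)-(400,242). In the side picture the yellow head is at (510,238) and the ring at (366,335). I choose the yellow head in the white stand.

```bash
python3 - <<'E'
from h import *
for n in("scene","side"):
    z=np.load(n+".npz"); im,W=z["im"],z["W"]; hsv=cv2.cvtColor(im,cv2.COLOR_RGB2HSV); H,S,V=[hsv[...,i].astype(int) for i in range(3)]
    def near(m,u,v,r):
        q=np.zeros(m.shape,bool); q[v-r:v+r,u-r:u+r]=1; return m&q&~np.isnan(W[...,0])
    (pu,pv),(bu,bv)={"scene":((167,228),(325,167)),"side":((364,170),(261,239))}[n]
    yel=(H>12)&(H<35)&(S>130)&(V>80)
    P=W[near(yel,pu,pv,14)]; print(n,"head n",len(P),"zmax",np.percentile(P[:,2],97),"mean",P.mean(0),"rng",np.percentile(P,[3,97],axis=0).round(4).tolist())
    T=P[P[:,2]>np.percentile(P[:,2],95)-.004]; print(" top",T.mean(0),len(T))
    R=near((S>110)&(H<35)&(H>5)&(V>80),bu,bv,14); v,u=np.nonzero(R); Q=W[R]; Q2=Q[(Q[:,2]>.14)]
    print(" ring px",u.mean(),v.mean(),"pts",Q.mean(0),np.ptp(Q,axis=0))
    # block top
    m=(abs(W[...,2]-.158)<.006); B=near(m,bu,bv,34); X=W[B]; X=X[np.linalg.norm(X[:,:2]-np.median(Q[:,:2],0),axis=1)<.055]
    rect=cv2.minAreaRect(X[:,:2].astype(np.float32)*1000); print(" block",rect,"z",np.median(X[:,2]))
    red=((H<6)|(H>174))&(S>180)&(V>60)
    u0,v0={"scene":(270,178),"side":(325,233)}[n]
    h=W[near(red,u0,v0,30)]; h=h[np.linalg.norm(h-np.median(h,0),axis=1)<.07]
    c=h.mean(0); d=np.linalg.svd(h-c)[2][0]; t=(h-c)@d; print(" handle",c,d,t.min(),t.max(),len(h))
    wh=(S<50)&(V>140)&(abs(W[...,2]-.05)<.006)&(np.hypot(W[...,0]-.45,W[...,1]+.29)<.1); print(" stand",cv2.minAreaRect(W[wh][:,:2].astype(np.float32)*1000))
    m=(abs(W[...,2]-.012)<.004)&(W[...,0]>.4)&(W[...,1]>.0)&(W[...,1]<.6); print(" base",cv2.minAreaRect(W[m][:,:2].astype(np.float32)*1000),m.sum())
E
```

```text
scene head n 171 zmax 0.13696854830261346 mean [ 0.44974648 -0.31047203  0.12571311] rng [[0.434, -0.3231, 0.1097], [0.4604, -0.2981, 0.137]]
 top [ 0.44771333 -0.31015562  0.13458793] 69
 ring px 324.54545454545456 167.54545454545453 pts [0.53335884 0.08508134 0.15870212] [0.01899884 0.02205552 0.00783485]
 block ((532.484619140625, 87.42691040039062), (57.99287414550781, 66.02706909179688), 77.07081604003906) z 0.1584380603954118
 handle [ 0.45253456 -0.02818756  0.12679757] [0.22049521 0.9753719  0.00561403] -0.04020166553470355 0.04151626588742746 258
 stand ((460.7184753417969, -283.5809326171875), (110.57979583740234, 74.56082916259766), 61.89545440673828)
 base ((686.1315307617188, 298.11517333984375), (596.6165161132812, 482.4356689453125), 80.6405258178711) 3784
side head n 158 zmax 0.13573426439884595 mean [ 0.44452337 -0.31080347  0.12232416] rng [[0.4319, -0.3206, 0.1085], [0.4571, -0.2977, 0.1357]]
 top [ 0.44438178 -0.30960117  0.13407174] 52
 ring px 260.71153846153845 238.5 pts [0.52936917 0.08522279 0.15856813] [0.02433292 0.0263216  0.00613552]
 block ((529.9783935546875, 84.62692260742188), (59.75983810424805, 62.435302734375), 76.78228759765625) z 0.15785900421272936
 handle [ 0.4428896  -0.02493793  0.12715431] [-0.22661661 -0.97398349 -0.00103786] -0.041246505962813235 0.043168331960263005 306
 stand ((459.5467529296875, -284.770751953125), (114.24697875976562, 75.73697662353516), 63.23138427734375)
 base ((606.0867309570312, 259.6905517578125), (506.2071838378906, 288.3138122558594), 60.15343475341797) 5017
```

```bash
python3 -m inch '[[[0,0,0],[0,0,-0.14],1],[[0,0,0],[0,0,-0.14],1],[[0,0,0],[0,0,-0.14],1],[[0,0,0],[0,0,-0.14],1],[[0,0,0],[0,0,-0.14],1],[[0,0,0],[0,0,-0.14],0.8],[[0,0,0],[0,0,-0.14],0.8],[[0,0,0],[0,0,-0.118],0.7]]'; python3 -m inch '[[[0.03,0.02,0],[0,0,0],0.7],[[0.04,0.025,0],[0,0,0],0.7],[[0.04,0.025,0],[0,0,0],0.7],[[0.04,0.025,0],[0,0,0],0.7],[[0.04,0.025,0],[0,0,0],0.7],[[0.04,0.025,0],[0,0,0],0.7],[[0.04,0.025,0],[0,0,0],0.7],[[0.03,0.02,0],[0,0,0],0.7]]'
python3 - <<'E'
from h import *
st(); im,d,c=grab("wrist"); np.savez("w1.npz",im=im,d=d,W=cloud(d,c)); save("pics/w1.png",im,1.2); print(-c[1].T@c[2],c[1][2])
for l in("pin","pin_top","stand"): print(l,[(np.round(r["point"],3).tolist(),round(r["score"],2)) for r in manip.look_for("wrist",l)][:3])
E
```

```text
time: 1.8
tool_pos: [0.1533, -0.6059, 0.2563]
tool_rot: [0.0, 0.78, 0.625, 0.0]
contact_force: [0.8, -0.2, 0.3]
gripper_width: 0.7
grasp_force: 0.0
time: 2.6
tool_pos: [0.4069, -0.3538, 0.2566]
tool_rot: [0.0, 0.782, 0.624, 0.0]
contact_force: [-0.0, -1.1, 0.3]
gripper_width: 0.705
grasp_force: 0.0
2.6 [0.4069, -0.3538, 0.2566] [0.0003, 0.7816, 0.6237, 0.0002] F [-0.046, -1.0809, 0.2693] 0.7051723705258042 0.0
[ 0.423397   -0.27862244  0.37447823] [-0.06621172 -0.29344205 -0.95368117]
pin [([0.447, -0.39, 0.128], 0.86), ([0.44, -0.309, 0.137], 0.75), ([0.553, -0.315, 0.124], 0.7)]
pin_top [([0.556, -0.319, 0.125], 0.92), ([0.445, -0.391, 0.128], 0.65), ([0.442, -0.31, 0.134], 0.55)]
stand [([0.462, -0.276, 0.049], 0.62)]
```

View pics/w1.png

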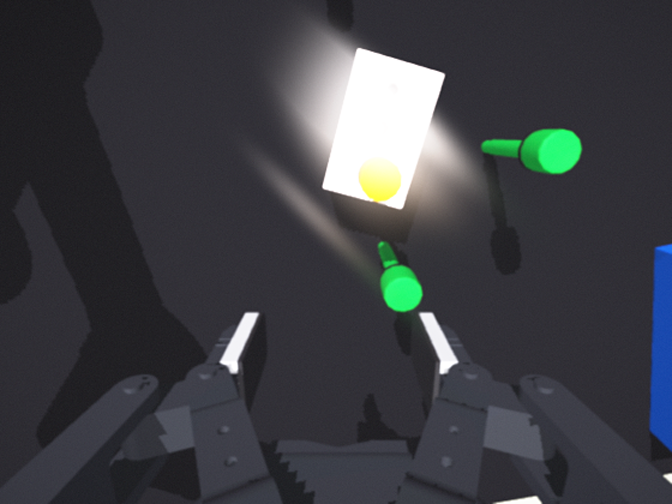

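The wrist picture shows the yellow head on the white stand at (380,178). The two green pins are at (402,290) and (552,150). The choice holds; now I measure the head precisely.

```bash
python3 - <<'E'
from h import *
z=np.load("w1.npz"); im,W=z["im"],z["W"]; hsv=cv2.cvtColor(im,cv2.COLOR_RGB2HSV)
m=(hsv[...,0]>15)&(hsv[...,0]<35)&(hsv[...,1]>110); m[:, :270]=0;m[:,370:]=0;m[200:]=0
P=W[m&(W[...,2]>.125)]; print(len(P),P.mean(0),np.percentile(P,[1,99],axis=0).round(4).tolist(),cv2.minEnclosingCircle(P[:,:2].astype(np.float32)*1000))
g=np.array(manip.state()["tool_pos"])
t=np.array([*(np.percentile(P,[1,99],axis=0).mean(0)[:2]),.124]); R=np.array([[.223,.975,0],[.975,-.223,0],[0,0,-1]])
print("to grasp tool shift",R@(t-g)-[0,0,.006])
E
```

```text
371 [ 0.44106449 -0.31641842  0.13401241] [[0.4312, -0.3232, 0.1324], [0.4533, -0.3081, 0.1358]] ((442.45831298828125, -312.41094970703125), 12.269197463989258)
to grasp tool shift [0.04689509 0.02665397 0.12638959]
```

```bash
python3 -m inch '[[[0.025,0.0135,0.01],[0,0,0],0.7],[[0.025,0.0135,0.03],[0,0,0],0.7],[[0,0,0.03],[0,0,0],0.7],[[0,0,0.03],[0,0,0],0.7],[[0,0,0.02],[0,0,0],0.7],[[0,0,0.01],[0,0,0],0.7],[[0,0,0],[0,0,0],0.7]]'
python3 - <<'E'
from h import *
st(); im,d,c=grab("wrist"); np.savez("w2.npz",im=im,d=d,W=cloud(d,c)); save("pics/w2.png",im,1.0)
E
```

```text
time: 3.5
tool_pos: [0.4415, -0.3134, 0.1247]
tool_rot: [-0.002, 0.783, 0.623, -0.0]
contact_force: [-0.5, 0.8, 0.5]
gripper_width: 0.698
grasp_force: 0.0
3.5 [0.4415, -0.3134, 0.1247] [-0.0016, 0.7825, 0.6226, -0.0003] F [-0.5183, 0.7776, 0.4897] 0.698405762671488 0.0
```

View pics/w2.png

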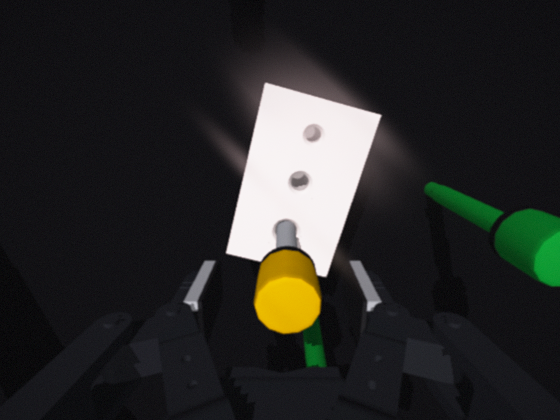

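The head at (288,300) sits between the pads at columns 210-365, well centred. I check the fore-aft offset.

```bash
cat >> h.py <<'E'
RT=np.array([[.223,.975,0],[.975,-.223,0],[0,0,-1]])
def head(im,W,pos,zlo=-9):
    hsv=cv2.cvtColor(im,cv2.COLOR_RGB2HSV)
    m=(hsv[...,0]>15)&(hsv[...,0]<35)&(hsv[...,1]>110)&(hsv[...,2]>50)
    n,lab,s,_=cv2.connectedComponentsWithStats(m.astype(np.uint8)); k=1+np.argmax(s[1:,4]); P=W[(lab==k)&~np.isnan(W[...,0])]
    zt=np.percentile(P[:,2],90); T=P[P[:,2]>zt-.004]; Q=(T-pos)@RT.T
    lo,hi=np.percentile(Q,[1,99],axis=0); print("top n",len(T),"z",zt,"tool lo",lo.round(4),"hi",hi.round(4),"mid",((lo+hi)/2).round(4),"world",(pos+RT.T@((lo+hi)/2)).round(4))
E
python3 - <<'E'
from h import *
z=np.load("w2.npz"); head(z["im"],z["W"],np.array(manip.state()["tool_pos"]))
E
```

```text
top n 3162 z 0.1345600256999939 tool lo [-0.0088 -0.012  -0.009 ] hi [ 0.0163  0.0132 -0.0046] mid [ 0.0038  0.0006 -0.0068] world [ 0.4438 -0.3103  0.1331]
```

```bash
python3 -m inch '[[[0.004,0,0],[0,0,0],0.7],[[0,0,0],[0,0,0],0.2],[[0,0,0],[0,0,0],0.1],[[0,0,0],[0,0,0],0.1],[[0,0,0],[0,0,0],0.1],[[0,0,0],[0,0,0],0.1],[[0,0,0],[0,0,0],0.1]]'; python3 -m inch '[[[0,0,-0.005],[0,0,0],0.1],[[0,0,-0.015],[0,0,0],0.1],[[0,0,-0.02],[0,0,0],0.1],[[0,0,-0.03],[0,0,0],0.1],[[0,0,-0.04],[0,0,0],0.1],[[0,0,-0.04],[0,0,0],0.1],[[0,0,-0.04],[0,0,0],0.1],[[0,0,-0.02],[0,0,0],0.1]]'; python3 - <<'E'
from h import *
st(); im,d,c=grab("wrist"); np.savez("w3.npz",im=im,d=d,W=cloud(d,c)); save("w3.png",im,1.0); head(im,cloud(d,c),np.array(manip.state()["tool_pos"]))
E
```

```text
time: 4.25
tool_pos: [0.4444, -0.3098, 0.1277]
tool_rot: [0.001, 0.782, 0.623, 0.0]
contact_force: [0.1, 0.5, 5.3]
gripper_width: 0.312
grasp_force: 58.9
time: 5.05
tool_pos: [0.4441, -0.3095, 0.3416]
tool_rot: [0.002, 0.782, 0.623, 0.0]
contact_force: [0.7, 0.2, -2.2]
gripper_width: 0.31
grasp_force: 60.0
5.05 [0.4441, -0.3095, 0.3416] [0.0025, 0.782, 0.6233, 0.0003] F [0.6576, 0.2369, -2.1672] 0.3096710892465136 59.95941460132599
top n 3008 z 0.3484740365299613 tool lo [-0.0129 -0.0143 -0.005 ] hi [ 0.0123  0.0117 -0.0005] mid [-0.0003 -0.0013 -0.0027] world [ 0.4433 -0.3101  0.3471]
```

```bash
python3 -m inch '[[[0.035,0,0],[0,0,0],0.1],[[0.045,-0.003,0],[0,0,0],0.1],[[0.045,0,0],[0,0,0],0.1],[[0.045,0,0],[0,0,0],0.1],[[0.045,0,0],[0,0,0],0.1],[[0.045,0,0],[0,0,0],0.1],[[0.045,0,0],[0,0,0],0.1],[[0.035,0,0],[0,0,0],0.1]]';python3 -m inch '[[[0.004,0,0],[0,0,0],0.1],[[0,0,0],[0,0,0],0.1],[[0,0,0],[0,0,0],0.1]]'; python3 - <<'E'
from h import *
st(); s=manip.state(); im,d,c=grab("wrist"); W=cloud(d,c); np.savez("w4.npz",im=im,d=d,W=W,pos=s["tool_pos"]); save("pics/w4.png",im,1.2); head(im,W,np.array(s["tool_pos"]))
for l in("bore","crank_grip","hub_top"): print(l,[(np.round(r["point"],3).tolist(),round(r["score"],2)) for r in manip.look_for("wrist",l)][:3])
E
```

```text
time: 5.9
tool_pos: [0.516, 0.0253, 0.3353]
tool_rot: [-0.001, 0.782, 0.624, -0.001]
contact_force: [-0.2, 0.5, -2.4]
gripper_width: 0.316
grasp_force: 59.9
time: 6.2
tool_pos: [0.5172, 0.026, 0.3357]
tool_rot: [-0.0, 0.782, 0.623, -0.001]
contact_force: [0.3, -0.4, -1.9]
gripper_width: 0.311
grasp_force: 59.9
6.2 [0.5172, 0.026, 0.3357] [-0.0003, 0.7822, 0.623, -0.0007] F [0.3341, -0.3589, -1.8946] 0.3109425603620928 59.87847447395325
top n 3000 z 0.34248248282645855 tool lo [-0.0132 -0.0135 -0.0077] hi [ 0.0119  0.0124 -0.0032] mid [-0.0007 -0.0005 -0.0054] world [0.5165 0.0255 0.3411]
bore [([0.53, 0.13, 0.019], 0.7)]
crank_grip [([0.478, 0.012, 0.127], 0.82), ([0.68, 0.087, 0.087], 0.32)]
hub_top [([0.53, 0.125, 0.011], 0.82), ([0.416, 0.115, 0.047], 0.34)]
```

View pics/w4.png

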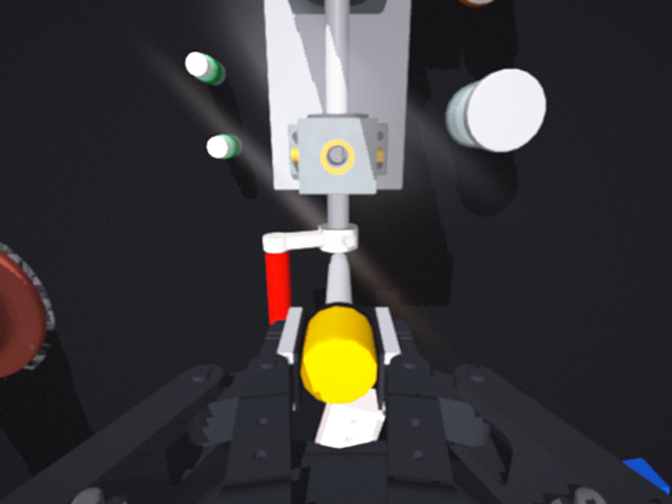

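The wrist picture shows the bore ring at (338,156), the handle at (278,285), and the held pin's shank pointing at (338,265). I measure the ring on the plane z=0.158.

```bash
cat >> h.py <<'E'
def ring(im,W,c,box,pos):
    u0,v0,r=box; hsv=cv2.cvtColor(im,cv2.COLOR_RGB2HSV)
    m=((hsv[...,0]>12)&(hsv[...,0]<35)&(hsv[...,1]>90)).astype(np.uint8); q=np.zeros_like(m); q[v0-r:v0+r,u0-r:u0+r]=1
    v,u=np.nonzero(m*q); e=cv2.fitEllipse(cv2.convexHull(np.stack([u,v],1).astype(np.int32))); K,R,t=c
    p=[]
    for z in(.158,):
        d=R.T@np.linalg.inv(K)@np.array([*e[0],1]); o=-R.T@t; p=o+d*(z-o[2])/d[2]
    print("ellipse",e,"bore",p.round(4),"tool shift",(RT@(p-pos)).round(4), "depth ring z",np.median(W[v,u,2])); return p
E
python3 - <<'E'
from h import *
z=np.load("w4.npz"); c=cam("wrist"); p=ring(z["im"],z["W"],c,(282,130,18),z["pos"])
W=z["W"]; im=z["im"]; m=(abs(W[...,2]-.158)<.004)&(np.hypot(W[...,0]-p[0],W[...,1]-p[1])<.05); print(cv2.minAreaRect(W[m][:,:2].astype(np.float32)*1000),np.median(W[m][:,2]))
hsv=cv2.cvtColor(im,cv2.COLOR_RGB2HSV); r=((hsv[...,0]<6)|(hsv[...,0]>174))&(hsv[...,1]>180)&(W[...,1]>-.1)&(abs(W[...,2]-.12)<.03)
h=W[r]; print("handle",len(h),np.percentile(h,[2,50,98],axis=0).round(4).tolist())
# shank axis check: grey points below head
Q=(W-z["pos"])@RT.T; s=(np.abs(Q[...,0])<.03)&(np.abs(Q[...,1])<.03)&(Q[...,2]>.04)&(Q[...,2]<.12)
for a in(.04,.06,.08,.1): 
    k=s&(abs(Q[...,2]-a)<.008); X=Q[k]; print(a,k.sum(),X.mean(0).round(4) if k.any() else '',np.percentile(X[:,1],[2,98]).round(4) if k.any() else '')
E
```

```text
ellipse ((280.7701110839844, 130.36968994140625), (26.897266387939453, 28.00974464416504), 3.477468729019165) bore [0.5298 0.0861 0.158 ] tool shift [ 0.0614 -0.0011  0.1777] depth ring z nan
((528.7990112304688, 86.44976806640625), (56.0434455871582, 59.98193359375), 77.10181427001953) 0.15823134432533492
handle 1027 [[0.4327, -0.048, 0.1221], [0.4486, -0.0154, 0.1292], [0.4625, 0.0136, 0.1318]]
0.04 99 [ 0.0039 -0.0007  0.0444] [-0.0063  0.0046]
0.06 191 [ 0.0036 -0.0008  0.0597] [-0.0067  0.005 ]
0.08 150 [ 0.0036 -0.0008  0.0797] [-0.0067  0.0053]
0.1 92 [ 0.0037 -0.0007  0.0982] [-0.0065  0.0052]
```

```bash
python3 -m inch '[[[0.022,0,0],[0,0,0],0.1],[[0.025,0,0],[0,0,0],0.1],[[0.015,0,0.01],[0,0,0],0.1],[[0,0,0.02],[0,0,0],0.1],[[0,0,0.015],[0,0,0],0.1],[[0,0,0],[0,0,0],0.1],[[0,0,0],[0,0,0],0.1]]'; python3 - <<'E'
from h import *
st(); s=manip.state(); p=np.array(s["tool_pos"]); im,d,c=grab("wrist"); W=cloud(d,c); save("pics/w5.png",im[60:330,150:410],2); head(im,W,p)
print("shift to bore est",RT@(np.array([.5295,.0862,.158])-p))
Q=(W-p)@RT.T; s=(np.abs(Q[...,0])<.03)&(np.abs(Q[...,1])<.03)
for a in(.04,.06,.08,.1): 
    k=s&(abs(Q[...,2]-a)<.008); X=Q[k]; print(a,k.sum(),X.mean(0).round(4) if k.any() else '',np.percentile(X[:,1],[2,98]).round(4) if k.any() else '')
m=(abs(W[...,2]-.158)<.004)&(np.hypot(W[...,0]-.5295,W[...,1]-.0862)<.05); print(cv2.minAreaRect(W[m][:,:2].astype(np.float32)*1000),np.median(W[m][:,2]))
E
```

```text
time: 7.1
tool_pos: [0.5312, 0.0867, 0.2907]
tool_rot: [-0.0, 0.782, 0.623, -0.001]
contact_force: [0.8, 0.0, -1.8]
gripper_width: 0.31
grasp_force: 59.9
7.1 [0.5312, 0.0867, 0.2907] [-0.0003, 0.7822, 0.623, -0.0005] F [0.81, 0.0286, -1.8386] 0.3098081803779059 59.884015917778015
top n 3000 z 0.2975113956281542 tool lo [-0.0134 -0.0135 -0.0076] hi [ 0.0119  0.0124 -0.0031] mid [-0.0008 -0.0005 -0.0053] world [0.5305 0.0861 0.2961]
shift to bore est [-0.00091108 -0.00156487  0.13272388]
0.04 100 [ 0.004  -0.0009  0.0442] [-0.0063  0.0046]
0.06 198 [ 0.0036 -0.0008  0.0596] [-0.0068  0.005 ]
0.08 151 [ 0.0037 -0.0008  0.0798] [-0.0067  0.0049]
0.1 90 [ 0.0037 -0.0006  0.098 ] [-0.0065  0.0052]
((528.8527221679688, 86.56211853027344), (56.76144790649414, 60.08095169067383), 77.36402893066406) 0.15812520784713802
```

View pics/w5.png

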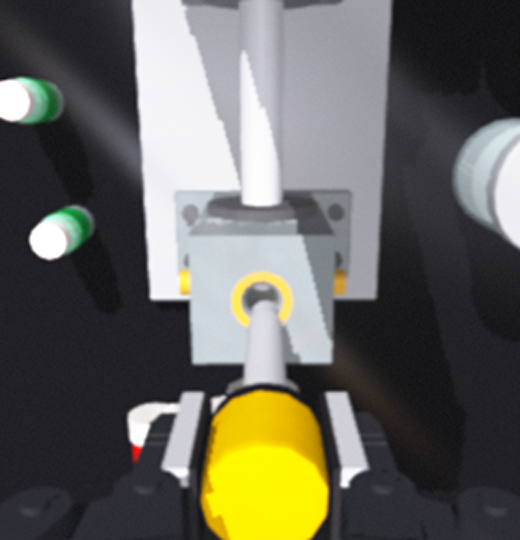

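The ring centre is at (262,298) and the tip at (264,305), just above and aligned. I lower gently.

```bash
python3 -m inch '[[[0,-0.001,0.006],[0,0,0],0.1],[[0,0,0.006],[0,0,0],0.1],[[0,0,0.005],[0,0,0],0.1],[[0,0,0.004],[0,0,0],0.1],[[0,0,0],[0,0,0],0.1]]'; python3 -m inch '[[[0,0,0.004],[0,0,0],0.1],[[0,0,0.004],[0,0,0],0.1],[[0,0,0],[0,0,0],0.1]]'
```

```text
time: 7.65
tool_pos: [0.53, 0.0874, 0.2692]
tool_rot: [-0.001, 0.782, 0.623, -0.001]
contact_force: [0.9, 0.4, -1.1]
gripper_width: 0.308
grasp_force: 59.9
time: 7.95
tool_pos: [0.5302, 0.0874, 0.2615]
tool_rot: [-0.0, 0.782, 0.623, -0.0]
contact_force: [-0.4, 0.3, -1.6]
gripper_width: 0.312
grasp_force: 59.9
```

```bash
python3 -m inch '[[[0,0,0.003],[0,0,0],0.1],[[0,0,0.003],[0,0,0],0.1],[[0,0,0],[0,0,0],0.1]]'; python3 -m inch '[[[0,0,0.004],[0,0,0],0.1],[[0,0,0.004],[0,0,0],0.1],[[0,0,0],[0,0,0],0.1]]'
```

```text
time: 8.25
tool_pos: [0.5302, 0.0874, 0.2556]
tool_rot: [-0.0, 0.782, 0.623, -0.0]
contact_force: [0.4, 0.4, -3.1]
gripper_width: 0.312
grasp_force: 59.9
time: 8.55
tool_pos: [0.5302, 0.0874, 0.2473]
tool_rot: [-0.0, 0.782, 0.623, -0.0]
contact_force: [-0.6, 1.0, -1.7]
gripper_width: 0.309
grasp_force: 59.9
```

```bash
python3 -m inch '[[[0,0,0.003],[0,0,0],0.1],[[0,0,0.003],[0,0,0],0.1],[[0,0,0],[0,0,0],0.1]]'; python3 -m inch '[[[0,0,0],[0,0,0],0.4],[[0,0,0],[0,0,0],0.5],[[0,0,0],[0,0,0],0.6],[[0,0,0],[0,0,0],0.6],[[0,0,0],[0,0,0],0.6]]';  python3 - <<'E'
from h import *
st(); s=manip.state(); p=np.array(s["tool_pos"]); im,d,c=grab("wrist"); W=cloud(d,c); head(im,W,p)
E
```

```text
time: 8.85
tool_pos: [0.5304, 0.0874, 0.2417]
tool_rot: [-0.0, 0.782, 0.623, -0.0]
contact_force: [-0.0, 0.1, -1.9]
gripper_width: 0.309
grasp_force: 59.9
time: 9.35
tool_pos: [0.5306, 0.0874, 0.2426]
tool_rot: [0.0, 0.782, 0.623, 0.0]
contact_force: [-0.5, -0.3, -0.2]
gripper_width: 0.598
grasp_force: 0.0
9.35 [0.5306, 0.0874, 0.2426] [0.0001, 0.782, 0.6232, 0.0002] F [-0.5176, -0.3121, -0.1609] 0.5984832897544495 0.0
top n 2755 z 0.24407879378911873 tool lo [-0.0134 -0.0165 -0.0024] hi [0.0118 0.0085 0.0022] mid [-0.0008 -0.004  -0.0001] world [0.5266 0.0875 0.2426]
```

```bash
python3 -m inch '[[[0,0.003,-0.02],[0,0,0],0.7],[[0,0,-0.045],[0,0,0],0.7],[[-0.035,-0.02,-0.01],[0,0,0],0.7],[[-0.045,-0.02,0],[0,0,0],0.7],[[-0.04,-0.02,0.02],[0,0,0],0.7],[[-0.0115,0,0.045],[0,0,0],0.7],[[0,0,0.045],[0,0,0],0.7],[[0,0,0],[0,0,0],0.7]]';  python3 - <<'E'
from h import *
st(); s=manip.state(); p=np.array(s["tool_pos"]); im,d,c=grab("wrist"); W=cloud(d,c); save("pics/w6.png",im,1.0)
hsv=cv2.cvtColor(im,cv2.COLOR_RGB2HSV); r=((hsv[...,0]<6)|(hsv[...,0]>174))&(hsv[...,1]>180)&(abs(W[...,2]-.12)<.03)
Q=((W-p)@RT.T)[r]; print("handle tool",len(Q),np.percentile(Q,[2,50,98],axis=0).round(4).tolist(),"z",np.percentile(W[r][:,2],[2,50,98]))
E
```

```text
time: 10.2
tool_pos: [0.441, -0.0275, 0.2001]
tool_rot: [-0.005, 0.782, 0.623, -0.004]
contact_force: [-0.6, 0.8, -0.8]
gripper_width: 0.698
grasp_force: 0.0
10.2 [0.441, -0.0275, 0.2001] [-0.0053, 0.7824, 0.6227, -0.0041] F [-0.5662, 0.8048, -0.7984] 0.6977457305696034 0.0
handle tool 3824 [[-0.0361, -0.006, 0.0685], [0.0068, 0.0039, 0.0707], [0.0432, 0.0143, 0.0772]] z [0.1229384  0.12945279 0.13167187]
```

View pics/w6.png

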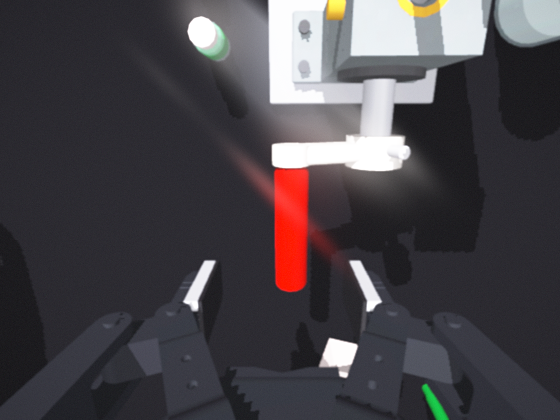

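The red handle runs (291,170)-(291,288), between the pads and about 4 mm right of centre. I lower and close.

```bash
python3 -m inch '[[[0.003,0.004,0.02],[0,0,0],0.6],[[0,0,0.025],[0,0,0],0.6],[[0,0,0.02],[0,0,0],0.6],[[0,0,0.01],[0,0,0],0.5],[[0,0,0],[0,0,0],0.4],[[0,0,0],[0,0,0],0.1],[[0,0,0],[0,0,0],0.1],[[0,0,0],[0,0,0],0.1]]'; python3 -m inch '[[[0,0,0],[0,0,0],0.1],[[0,0,0],[0,0,0],0.1],[[0,0,0],[0,0,0],0.1]]'
python3 - <<'E'
from h import *
st(); g=np.array(manip.state()["tool_pos"]); d=RT@(g-np.array([.5005,-.0406,.106])); print("rel axis, tool axes",d,"r",np.hypot(d[1],d[2]),"lean deg",np.degrees(np.arctan2(-d[1],-d[2])))
C=60
for th in range(76,-95,-6): a,b=np.radians(th),np.radians(th-6); print(th,"dy %.1f dz %.1f"%(C*(np.sin(a)-np.sin(b)),C*(np.cos(a)-np.cos(b))),end="; ")
E
```

```text
time: 11.05
tool_pos: [0.4488, -0.0255, 0.1335]
tool_rot: [-0.002, 0.782, 0.624, -0.002]
contact_force: [-9.3, 1.9, 3.8]
gripper_width: 0.235
grasp_force: 58.5
time: 11.35
tool_pos: [0.4488, -0.0255, 0.1335]
tool_rot: [-0.002, 0.782, 0.623, -0.002]
contact_force: [-9.4, 2.1, 2.9]
gripper_width: 0.234
grasp_force: 58.5
11.35 [0.4488, -0.0255, 0.1335] [-0.002, 0.7818, 0.6235, -0.0016] F [-9.4051, 2.144, 2.8763] 0.2337316207260548 58.461220264434814
rel axis, tool axes [ 0.00322077 -0.05379199 -0.02752064] r 0.06042320417174622 lean deg 62.905157506870104
76 dy 1.8 dz -6.0; 70 dy 2.5 dz -5.8; 64 dy 3.0 dz -5.5; 58 dy 3.6 dz -5.1; 52 dy 4.1 dz -4.7; 46 dy 4.6 dz -4.3; 40 dy 5.0 dz -3.8; 34 dy 5.4 dz -3.2; 28 dy 5.7 dz -2.7; 22 dy 5.9 dz -2.0; 16 dy 6.1 dz -1.4; 10 dy 6.2 dz -0.8; 4 dy 6.3 dz -0.1; -2 dy 6.3 dz 0.5; -8 dy 6.2 dz 1.2; -14 dy 6.0 dz 1.8; -20 dy 5.8 dz 2.5; -26 dy 5.5 dz 3.0; -32 dy 5.1 dz 3.6; -38 dy 4.7 dz 4.1; -44 dy 4.3 dz 4.6; -50 dy 3.8 dz 5.0; -56 dy 3.2 dz 5.4; -62 dy 2.7 dz 5.7; -68 dy 2.0 dz 5.9; -74 dy 1.4 dz 6.1; -80 dy 0.8 dz 6.2; -86 dy 0.1 dz 6.3; -92 dy -0.5 dz 6.3;
```

```bash
python3 -m inch '[[[0,-0.002,0],[0,0,0],0.1],[[0,0,0],[0,0,0],0.1]]'
```

```text
time: 11.55
tool_pos: [0.4486, -0.0254, 0.1339]
tool_rot: [0.0, 0.782, 0.623, 0.0]
contact_force: [-3.7, 1.3, 1.3]
gripper_width: 0.236
grasp_force: 58.9
```

```bash
cat > guard.py <<'E'
import sys
from h import *
s=manip.state(); g=RT@(np.array(s["tool_pos"])-np.array([.5005,-.0406,.1125])); F=RT@np.array(s["contact_force"])
n=g[1:]/np.linalg.norm(g[1:]); th=np.arctan2(-n[0],-n[1]); t=np.array([np.cos(th),-np.sin(th)])  # t: (tool y, tool z) direction of turning
ft,fr=F[1:]@t,F[1:]@n
print("lean %.1f r %.1fmm tang %.1f rad %.1f fx %.1f t %.1f"%(np.degrees(th),1e3*np.hypot(*g[1:]),ft,fr,F[0],s["time"]))
sys.exit(abs(ft)>float(sys.argv[1]))
E
g(){ python3 guard.py 7 || exit; }; g
python3 -m inch '[[[0,0.0023,-0.0047],[0,0,0],0.1],[[0,0.0026,-0.0045],[0,0,0],0.1],[[0,0,0],[0,0,0],0.1]]'>/dev/null; g
python3 -m inch '[[[0,0.003,-0.0043],[0,0,0],0.1],[[0,0.0034,-0.004],[0,0,0],0.1],[[0,0,0],[0,0,0],0.1]]'>/dev/null; g
```

```text
lean 68.4 r 58.1mm tang -0.2 rad 4.1 fx 0.4 t 11.6False
```

```bash
sed -i 's/sys.exit(\(.*\))$/sys.exit(int(\1))/' guard.py
g(){ python3 guard.py 7 || exit; }
python3 -m inch '[[[0,0.0013,-0.0047],[0,0,0],0.1],[[0,0.0026,-0.0045],[0,0,0],0.1],[[0,0,0],[0,0,0],0.1]]'>/dev/null; g
python3 -m inch '[[[0,0.003,-0.0043],[0,0,0],0.1],[[0,0.0034,-0.004],[0,0,0],0.1],[[0,0,0],[0,0,0],0.1]]'>/dev/null; g
```

```text
lean 57.7 r 57.8mm tang 2.0 rad -1.8 fx 2.8 t 11.8
lean 48.5 r 57.5mm tang 1.5 rad -2.9 fx 2.7 t 12.2
```

```bash
g(){ python3 guard.py 7 || exit; }
python3 -m inch '[[[0,0.0037,-0.0032],[0,0,0],0.1],[[0,0.004,-0.0031],[0,0,0],0.1],[[0,0,0],[0,0,0],0.1]]'>/dev/null; g
python3 -m inch '[[[0,0.0043,-0.0028],[0,0,0],0.1],[[0,0.0045,-0.0025],[0,0,0],0.1],[[0,0,0],[0,0,0],0.1]]'>/dev/null; g
python3 -m inch '[[[0,0.0047,-0.0021],[0,0,0],0.1],[[0,0,0],[0,0,0],0.1],[[0,0,0],[0,0,0],0.1]]'>/dev/null; g
```

```text
lean 39.0 r 57.0mm tang -0.9 rad 0.8 fx 4.0 t 12.4
lean 28.5 r 56.6mm tang 0.5 rad 2.8 fx 4.9 t 12.8
lean 23.4 r 56.5mm tang -0.6 rad 3.1 fx 4.1 t 13.1
```

```bash
sed -i 's/\.1125/.109/' guard.py; g(){ python3 guard.py 6 || exit; }
python3 -m inch '[[[0.001,0.002,-0.0006],[0,0,0],0.1],[[0,0.002,-0.0006],[0,0,0],0.1],[[0,0,0],[0,0,0],0.1]]'>/dev/null; g
python3 -m inch '[[[0.001,0.002,-0.0006],[0,0,0],0.1],[[0,0.002,-0.0005],[0,0,0],0.1],[[0,0,0],[0,0,0],0.1]]'>/dev/null; g
python3 -m inch '[[[0,0.002,-0.0004],[0,0,0],0.1],[[0,0.002,-0.0004],[0,0,0],0.1],[[0,0,0],[0,0,0],0.1]]'>/dev/null; g
python3 -m inch '[[[0,0.002,-0.0003],[0,0,0],0.1],[[0,0.002,-0.0002],[0,0,0],0.1],[[0,0,0],[0,0,0],0.1]]'>/dev/null; g
python3 -m inch '[[[0,0.002,-0.0001],[0,0,0],0.1],[[0,0.002,-0.0001],[0,0,0],0.1],[[0,0,0],[0,0,0],0.1]]'>/dev/null; g
```

```text
lean 18.0 r 59.7mm tang -1.6 rad 7.0 fx 1.1 t 13.3
lean 13.3 r 59.8mm tang -1.0 rad 6.3 fx -3.6 t 13.7
lean 9.3 r 59.8mm tang -0.2 rad 6.1 fx -4.0 t 13.9
lean 5.3 r 59.9mm tang -1.3 rad 4.9 fx -2.4 t 14.2
lean 1.3 r 59.9mm tang -0.6 rad 5.0 fx -3.4 t 14.6
```

```bash
g(){ python3 guard.py 6 || exit; }
python3 -m inch '[[[-0.001,0.002,-0.001],[0,0,0],0.1],[[0,0.002,0],[0,0,0],0.1],[[0,0,0],[0,0,0],0.1]]'>/dev/null; g
python3 -m inch '[[[0,0.002,0.0002],[0,0,0],0.1],[[0,0.002,0.0002],[0,0,0],0.1],[[0,0,0],[0,0,0],0.1]]'>/dev/null; g
python3 -m inch '[[[0,0.002,0.0003],[0,0,0],0.1],[[0,0.002,0.0004],[0,0,0],0.1],[[0,0,0],[0,0,0],0.1]]'>/dev/null; g
python3 -m inch '[[[0,0.002,0.0004],[0,0,0],0.1],[[0,0.0019,0.0005],[0,0,0],0.1],[[0,0,0],[0,0,0],0.1]]'>/dev/null; g
python3 -m inch '[[[0,0.0019,0.0006],[0,0,0],0.1],[[0,0.0019,0.0007],[0,0,0],0.1],[[0,0,0],[0,0,0],0.1]]'>/dev/null; g
python3 -m inch '[[[0,0.0019,0.0007],[0,0,0],0.1],[[0,0.0018,0.0008],[0,0,0],0.1],[[0,0,0],[0,0,0],0.1]]'>/dev/null; g
```

```text
lean -1.9 r 60.0mm tang 0.1 rad 4.9 fx -1.7 t 14.8
lean -5.8 r 60.0mm tang -0.7 rad 4.4 fx -3.0 t 15.2
lean -9.9 r 60.0mm tang -0.5 rad 6.7 fx -1.9 t 15.4
lean -13.8 r 60.0mm tang 0.6 rad 5.4 fx -2.2 t 15.8
lean -17.9 r 60.0mm tang 0.6 rad 5.5 fx -2.3 t 16.1
lean -21.8 r 60.1mm tang 1.0 rad 5.3 fx -2.0 t 16.4
```

```bash
g(){ python3 guard.py 6 || exit; }
python3 -m inch '[[[0,0.0019,0.0005],[0,0,0],0.1],[[0,0.0018,0.0007],[0,0,0],0.1],[[0,0,0],[0,0,0],0.1]]'>/dev/null; g
python3 -m inch '[[[0,0.0018,0.0009],[0,0,0],0.1],[[0,0.0018,0.001],[0,0,0],0.1],[[0,0,0],[0,0,0],0.1]]'>/dev/null; g
python3 -m inch '[[[0,0.0017,0.001],[0,0,0],0.1],[[0,0.0017,0.0011],[0,0,0],0.1],[[0,0,0],[0,0,0],0.1]]'>/dev/null; g
python3 -m inch '[[[0,0.0017,0.0011],[0,0,0],0.1],[[0,0.0016,0.0012],[0,0,0],0.1],[[0,0,0],[0,0,0],0.1]]'>/dev/null; g
python3 -m inch '[[[0,0.0016,0.0012],[0,0,0],0.1],[[0,0.0015,0.0013],[0,0,0],0.1],[[0,0,0],[0,0,0],0.1]]'>/dev/null; g
python3 -m inch '[[[0,0.0015,0.0013],[0,0,0],0.1],[[0,0.0014,0.0014],[0,0,0],0.1],[[0,0,0],[0,0,0],0.1]]'>/dev/null; g
```

```text
lean -25.4 r 60.1mm tang 0.5 rad 5.8 fx -3.2 t 16.6
lean -28.8 r 60.1mm tang -3.3 rad 6.4 fx -3.3 t 16.9
lean -31.2 r 60.1mm tang -13.4 rad 8.4 fx -2.6 t 17.2
```

The crank stopped dead at lean -31 (about 100 degrees turned). I back off the load, open and look at the pin's height.

```bash
python3 -m inch '[[[0,-0.0036,-0.0034],[0,0,0],0.1],[[0,0,-0.001],[0,0,0],0.1]]'; python3 guard.py 6; python3 - <<'E'
from h import *
for n in("scene","side"):
    im,d,c=grab(n); W=cloud(d,c)
    hsv=cv2.cvtColor(im,cv2.COLOR_RGB2HSV); m=(hsv[...,0]>15)&(hsv[...,0]<35)&(hsv[...,1]>110)&(np.hypot(W[...,0]-.53,W[...,1]-.087)<.03)&(W[...,2]>.19)
    P=W[m]; print(n,len(P),np.percentile(P,[2,50,98],axis=0).round(4).tolist()) if len(P) else print(n,0)
E
```

```text
time: 17.45
tool_pos: [0.5282, -0.0433, 0.1626]
tool_rot: [0.001, 0.782, 0.623, -0.0]
contact_force: [0.2, -3.8, 0.4]
gripper_width: 0.235
grasp_force: 59.3
lean -27.2 r 60.3mm tang 0.7 rad 0.9 fx -3.7 t 17.4
scene 17 [[0.5228, 0.0759, 0.19], [0.5341, 0.0868, 0.1908], [0.5417, 0.0945, 0.1927]]
side 1 [[0.5223, 0.0826, 0.19], [0.5223, 0.0826, 0.19], [0.5223, 0.0826, 0.19]]
```

```bash
python3 -m inch '[[[0,0,0],[0,0,0],0.5],[[0,0,0],[0,0,0],0.6],[[0,0,0],[0,0,0],0.6],[[0,0,-0.04],[0,0,0],0.6],[[0,0,-0.05],[0,0,0],0.6],[[0,0,-0.05],[0,0,0],0.6],[[0,0,0],[0,0,0],0.4],[[0,0,0],[0,0,0],0.2]]'; python3 - <<'E'
from h import *
st(); p=np.array(manip.state()["tool_pos"])
im,d,c=grab("wrist"); W=cloud(d,c); head(im,W,p); np.savez("w7.npz",im=im,W=W,pos=p); save("pics/w7.png",im,1)
im2,d2,c2=grab("scene"); W2=cloud(d2,c2)
hsv=cv2.cvtColor(im2,cv2.COLOR_RGB2HSV); m=(hsv[...,0]>15)&(hsv[...,0]<35)&(hsv[...,1]>110)&(np.hypot(W2[...,0]-.53,W2[...,1]-.087)<.04)&(W2[...,2]>.17)
P=W2[m]; print(len(P),np.percentile(P,[2,50,98],axis=0).round(4).tolist() if len(P) else 0)
E
```

```text
time: 18.35
tool_pos: [0.529, -0.0428, 0.3043]
tool_rot: [0.001, 0.782, 0.623, 0.001]
contact_force: [-0.0, -0.2, -0.9]
gripper_width: 0.269
grasp_force: 0.0
18.35 [0.529, -0.0428, 0.3043] [0.0011, 0.7819, 0.6234, 0.0011] F [-0.0394, -0.2168, -0.9412] 0.2686334852688175 0.0
top n 1409 z 0.18914859483858726 tool lo [ 0.113  -0.04    0.1144] hi [ 0.138  -0.0153  0.1186] mid [ 0.1255 -0.0276  0.1165] world [0.53   0.0858 0.1878]
120 [[0.5219, 0.0737, 0.1711], [0.5365, 0.0827, 0.1856], [0.5461, 0.0977, 0.1916]]
```

View pics/w7.png

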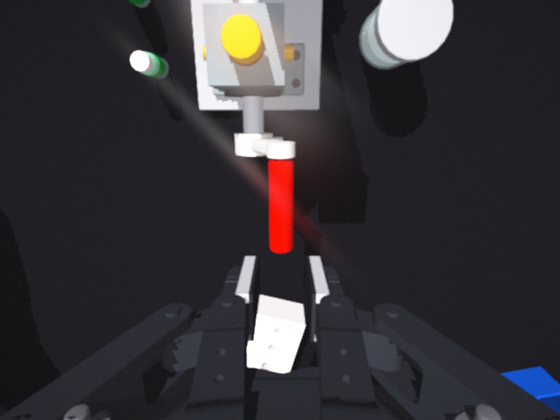

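The picture shows the yellow head at (240,38) sitting flush on the block, top at z 0.189 m. Home is 0.188 m, so the pin is already (almost) home. I press it gently with shut fingers to make sure.

```bash
python3 -m inch '[[[0.025,-0.009,0],[0,0,0],0],[[0.04,-0.0095,0],[0,0,0],0],[[0.04,-0.0095,0],[0,0,0],0],[[0.0205,0,0.02],[0,0,0],0],[[0,0,0.03],[0,0,0],0],[[0,0,0.02],[0,0,0],0],[[0,0,0.01],[0,0,0],0],[[0,0,0],[0,0,0],0]]'; g(){ python3 - <<'E'
import sys
from h import *
st(); f=manip.state()["contact_force"]; sys.exit(int(np.hypot(f[2],0)>5))
E
}
g && python3 -m inch '[[[0,0,0.004],[0,0,0],0],[[0,0,0],[0,0,0],0]]'>/dev/null; g && python3 -m inch '[[[0,0,0.003],[0,0,0],0],[[0,0,0],[0,0,0],0]]' >/dev/null; g && python3 -m inch '[[[0,0,0.003],[0,0,0],0],[[0,0,0],[0,0,0],0]]'>/dev/null; g
```

```text
time: 19.25
tool_pos: [0.5272, 0.0856, 0.219]
tool_rot: [-0.002, 0.782, 0.623, -0.003]
contact_force: [-0.0, -1.0, 0.2]
gripper_width: -0.006
grasp_force: 0.0
19.25 [0.5272, 0.0856, 0.219] [-0.0021, 0.7821, 0.6232, -0.0026] F [-0.0315, -0.9554, 0.1843] -0.0062248546995600056 0.0
19.45 [0.5294, 0.0855, 0.2193] [0.0003, 0.7821, 0.6231, 0.0004] F [0.252, -0.907, 0.3351] 0.0048770726330956 0.0
19.65 [0.5293, 0.0856, 0.2161] [0.0002, 0.7821, 0.6232, 0.0003] F [-0.3382, 0.2656, 0.4531] 0.003518548852145383 0.0
19.85 [0.5294, 0.0857, 0.2131] [0.0003, 0.782, 0.6232, 0.0004] F [0.1111, -0.2546, 0.8581] 0.0017578803702017966 0.5840128473937511
```

Contact begins at TCP 0.213, exactly the height at which the pin is home. A slight press, then retract and verify.

```bash
python3 -m inch '[[[0,0,0.002],[0,0,0],0],[[0,0,0],[0,0,0],0]]'; python3 -m inch '[[[0,0,0.002],[0,0,0],0],[[0,0,0],[0,0,0],0],[[0,0,0],[0,0,0],0]]'; python3 -m inch '[[[0,0,-0.02],[0,0,0],0],[[-0.02,0,-0.04],[0,0,0],0],[[-0.04,0,-0.04],[0,0,0],0],[[-0.03,0,0],[0,0,0],0],[[0,0,0],[0,0,0],0],[[0,0,0],[0,0,0],0]]'; python3 - <<'E'
from h import *
p=np.array(manip.state()["tool_pos"])
im,d,c=grab("wrist"); W=cloud(d,c); head(im,W,p); save("pics/w8.png",im,1)
E
```

```text
time: 20.05
tool_pos: [0.5295, 0.0858, 0.2131]
tool_rot: [0.0, 0.782, 0.623, 0.0]
contact_force: [-3.4, -0.1, 9.1]
gripper_width: 0.003
grasp_force: 4.4
time: 20.35
tool_pos: [0.5298, 0.0858, 0.2131]
tool_rot: [0.001, 0.782, 0.623, 0.001]
contact_force: [-6.7, 0.6, 16.4]
gripper_width: 0.006
grasp_force: 7.9
time: 20.95
tool_pos: [0.5098, 0.0023, 0.3037]
tool_rot: [-0.0, 0.782, 0.623, 0.0]
contact_force: [-0.0, -0.0, -0.2]
gripper_width: 0.0
grasp_force: 0.0
top n 1195 z 0.18913986933017493 tool lo [ 0.0736 -0.0116  0.1138] hi [0.0988 0.0131 0.1178] mid [0.0862 0.0008 0.1158] world [0.5298 0.0861 0.1879]
```

View pics/w8.png

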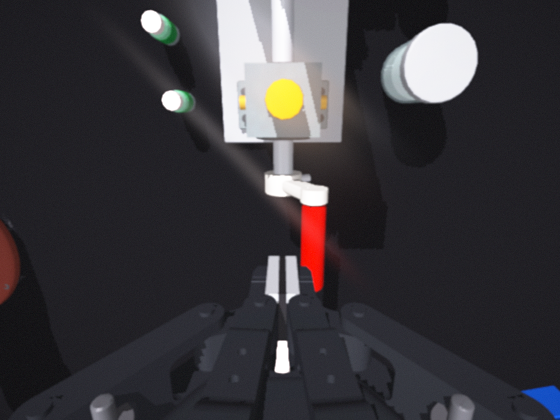

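The yellow head at (284,98) is flat and centred on the block. It did not move under 16 N, the glassware stands and the robot is clear. I hand in.

```bash
python3 -c "
from plant import manip
print(manip.job_done())"
```

```text
the job is handed in; nothing more can be done
None
```

The pin is home with its yellow head down on the lock block, the crank is locked and let go, and the job was handed in at about 21 s. The pin sank the last 53 mm while I was still cranking, before the crank was let go, possibly nudged by the gripper or its camera; I only confirmed it seated with a 16 N press afterwards.

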